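# Hang up the dip basket and hold the sprung tank lid at its drip mark

### The arm

A 7-joint arm with a two-finger parallel gripper is mounted at the origin on the work surface. World frame = base frame: x ahead of the robot, y to its left, z up, the work surface at z = 0. Lengths are in m, angles in rad, forces in N, time in s.
With the tool pointing down it reaches from about 0.4 to 0.85 m from the base axis. Payload 10.4 kg.
Tool frame: the origin (TCP) lies between the finger pads; the fingertips stand 11 mm ahead of it and the grasp point (between the pads) lies 8 mm behind it (tip_reach is the distance from the TCP to the fingertips, in m); z points along the fingers, y is the line along which they close (so a half turn about z gives the same grasp; the last joint's range is limited). The gripper opens to 85 mm and grips with 20 to 120 N. Pads are 22 mm wide; open, the fingers measure 114 mm over their backs; the gripper's body (76 mm by 85 mm) begins 54 mm behind the grasp point. The pads swing forward as they close: fully open they stand 13 mm farther back than shut.
Start: joints at [1.311, 0.332, -0.065, 1.46, 0.022, 1.35, -0.088], TCP at [0.147, -0.608, 0.242] pointing down, gripper open.
Joint ranges: [-2.6, 2.6], [-0.5, 2.12], [-1.47, 1.34], [0.16, 2.42], [-1.27, 4.41], [0.06, 2.06], [-2.6, 2.6]. Speed limits (rad/s): [2.22, 2.22, 2.79, 2.79, 3.14, 3.14, 3.14].

### API

Orientations are given as a unit quaternion [x, y, z, w].
In Python, from workcell import * gives the robot as it stands.
- The arm moves only by the shell command python3 -m inch 'ROWS' [OPENING] [FORCE]. ROWS is JSON, a list of rows, each an object with "slide": the shift along the world's x, y, z in m, a list of three; "yaw": the turn about the world's z in rad. A call has 1 to 20 rows; each row is the pose to reach, as a shift and turn from the pose commanded when the call began; what a row does not reach only later rows make up. A row lasts 1/12 s, in which the tool goes at most 41.7 mm and 7.16 degrees, less where a joint would pass 70% of its speed; a pose out of reach is approached as far as the arm can. A call with a gripper value outside its range is refused whole. OPENING is the closure in counts, from 0 (fully open) to 255 (shut), set as the call begins (- or left out, the last holds). The fingers move at their own pace and stop on an object; FORCE is the grip in N (left out, the last holds). Time passes only in rows, so rows that repeat a pose let the fingers close. It gives the time, the measured TCP pose, the force, the opening and the grip force at its end, in the units of the state.
- get_obs(): the state, without advancing time (a new reading comes with each control period).
- camera(name): name is "scene" or "top" or "wrist"; returns a dict with "frame" (384x512x3 uint8, red, green, blue), "fx", "fy", "cx", "cy" (pixels), "extrinsics" (4x4, takes a point from world to camera coordinates). Camera axes: x right, y down, z forward; pixel columns grow to the right and rows downward; lengths in m; the calibration is good to about 2 mm. The wrist camera is an equidistant fisheye: a pixel r from the principal point sees the ray r / f radians off the axis. A picture is of the moment at which its call begins. There is no depth.
- hand_in(): hands the job in; it is judged then, once.
The state is a dict: "clock": time; "joint_pos": joint angles; "joint_velocities": joint speeds; "tau": joint torques, N m; "position": TCP position; "ee_rot": TCP orientation; "ft_force": force on the tool from outside, world axes, zero at the start; "torque": the same for the moment, N m; "grip_width": opening from 0.0 (shut) to 1.0 (fully open); "grasp_force": force on a finger pad.
Only numpy, scipy, OpenCV 4.12 (cv2) and the standard library are available. Lean on these libraries where they do the work, as an engineer would, in place of code of your own. Each camera call takes 0.05 s, during which the arm holds its last target. There are 200 camera calls.

### The job

The wire dip basket has been left standing on the lid of the small blue dip tank. Hang it by its handle on the two-pronged hook of the drip tray, across both prongs, and let go of it; then lift the tank's spring-loaded lid by its bar to the mark on the quadrant (30 degrees open) and keep holding it there so that its wet underside can drip off into the tank: finish while still holding the lid, do not let go. Leave everything else on the bench where it is.

Things in the scene. Friction and masses are not known exactly. Their poses are not given: they have to be found in the camera images.
- washer: the bench-top dip tank, fixed, an open blue box 260 mm deep (x) by 340 mm wide (y), with a hinged blue lid on it. Origin: centre of its underside, on the bench. Its -x side (front panel with switch and knob) faces roughly to the robot, +y is its left, z up. The rim is 132 mm above the bench, the closed lid's top 140 mm. On the outside of its left (+y) wall, near the back, an aluminium quadrant strap stands up, curved about the hinge, up to 215 mm above the bench.
- lid (a joint): opening angle of the lid in rad: 0 closed, growing as the front edge rises; the lid is hinged along its back (+x) edge. The mark is at 0.524 rad (30 degrees); the stop is at 1.2 rad. The lid (about 0.6 kg) and its torsion springs pull it shut all the time: about 6 N upwards at the bar starts it, about 10 N upwards holds it at the mark; let go, it falls shut.
- lid_bar (a point): middle of the lid's handle: a straight round steel bar, 12 mm thick and 118 mm long between its bends, along the washer's y, near the lid's front edge. Its centre line is 40 mm above the lid's top face (180 mm above the bench when shut) and 235 mm in front of the hinge axis. It can be gripped from above and may turn in the grip. Axes: those of the lid (x towards the hinge, y along the bar).
- lid_hinge (a point): point on the lid's hinge axis, half-way along it: 136 mm above the bench, at the back edge of the tank. The axis runs along its y (the washer's y); opening is a positive turn about +y.
- lid_stud (a point): end of the small dark index stud that sticks out of the lid's left edge, 100 mm from the hinge axis; its end moves along the quadrant strap as the lid opens.
- mark (a point): middle of the mark: the one dark raised line across the quadrant strap, 100 mm from the hinge axis, at 30 degrees of opening. Lid at the mark = the stud at this point.
- basket: the steel wire dip basket, loose, about 0.35 kg: 90 mm (x) by 140 mm (y), 55 mm high, with a rigid arched handle. Origin: centre of its underside. At the start it stands on the closed lid, behind the bar.
- bail (a point): middle of the basket's handle: a straight level round steel bar, 10 mm thick, 120 mm long, with a square black grip, 12 by 12 mm, over its middle 50 mm, along the basket's y, its centre line 135 mm above the basket's underside and 80 mm above its rim, its middle above the basket's centre. Both sides of the handle are alike. Gripped by the grip from above it hangs level, and the two prongs pass on either side of the fingers.
- stand: the drip tray with its hook, fixed: a blue tray 200 by 200 mm, 26 mm high, with a post 16 mm thick, 252 mm high, at its back (82 mm from its centre along +x). From a crossbar on the post's top two 10 mm round prongs, 80 mm apart (y), run forward (-x) 250 mm above the bench, dip into a valley and turn up to tips 257 mm high, 26 mm in front of the valley. Origin: centre of the tray's underside.
- hook_seat (a point): where the middle of the basket's handle belongs when hung: half-way between the two prongs, 235 mm above the bench, over their valleys, 90 mm in front of the post. Prongs along x, their undersides here 220 mm high; the handle lies across both, along y. Bring the basket from the front (-x), handle above the tips and rim below the prongs, back over the valleys, then down.
- disc: bystander: brake disc, 256 mm across, lying at the left. Origin: centre of its underside.
- caliper: bystander: brake caliper, about 100 by 150 mm, 85 mm high, at the right.
- pad_a: bystander: brake pad, 50 by 130 mm, 15 mm thick, lying in the drip tray.
- pad_b: bystander: the other brake pad in the drip tray.
- soap: bystander: green bottle, 72 mm across, 210 mm high, at the back.
- spray: bystander: spray can, 66 mm across, 190 mm high, at the right.
- brush: bystander: brush lying in front of the robot.
- wrench: bystander: wrench lying in front of the robot, to the right.
Mind the look-alikes: they are no part of the job. What is shaped like the basket but yellow is not meant.

How it is judged:
By the outcome, as a careful person would: the job done as asked, in the order asked, and still so for the second after the job is handed in, while the arm keeps its last pose, push and grip.
It also fails if it takes over 64 s, if anything falls off the work surface, if the arm or the gripper's body presses on something with over 40 N, if the wrist force passes 120 N, or if a joint passes its speed limit or range.

## Working session

There is one attempt and no reset: what is moved stays moved. The work goes in short steps, Python scripts to look and compute and a shell command to move; the robot and the scene stay as the last step left them, time stands still between calls to the robot, and variables do not carry over. Pictures are saved under pics/ and viewed, at most 10 in all, crops included, and the job is handed in when it is done.

```bash
mkdir -p pics; cat > h.py <<'E'
from workcell import *
import numpy as np, cv2
def ray(c,u,v):
    E=np.array(c["extrinsics"]);R=E[:3,:3];t=E[:3,3]
    d=np.array([(u-c["cx"])/c["fx"],(v-c["cy"])/c["fy"],1.])
    return -R.T@t, R.T@d
def atz(c,u,v,z):
    o,d=ray(c,u,v); return o+d*(z-o[2])/d[2]
def proj(c,p):
    E=np.array(c["extrinsics"]);q=E[:3,:3]@np.array(p)+E[:3,3]
    return [round(float(x),1) for x in (c["fx"]*q[0]/q[2]+c["cx"],c["fy"]*q[1]/q[2]+c["cy"])]
E
python3 - <<'E'
from h import *
import pickle
o=get_obs();print({k:np.round(v,3) for k,v in o.items()})
for n in("scene","top"):
    c=camera(n);pickle.dump(c,open(n+".pkl","wb"));print(n,c["fx"],c["cx"],np.round(ray(c,c["cx"],c["cy"]),3))
    cv2.imwrite(f"pics/{n}0.png",cv2.resize(c["frame"][...,::-1],(800,600),interpolation=cv2.INTER_CUBIC))
E
```

```text
{'clock': np.float64(0.0), 'joint_pos': array([ 1.311,  0.333, -0.065,  1.461,  0.022,  1.35 , -0.089]), 'joint_velocities': array([-0.   , -0.   ,  0.   , -0.002,  0.   ,  0.001, -0.002]), 'tau': array([-1.0000e-03, -6.2544e+01,  4.8000e-02, -3.9161e+01,  1.6000e-02,
        1.0000e-02,  0.0000e+00]), 'position': array([ 0.147, -0.607,  0.242]), 'ee_rot': array([ 0.993,  0.118, -0.   , -0.001]), 'ft_force': array([-0.167, -0.055, -0.272]), 'torque': array([ 0.044, -0.022,  0.018]), 'grasp_force': np.float64(0.0), 'grip_width': np.float64(0.998)}
scene 447.52203753290496 265.77868888993896 [[ 1.3   -0.589  1.246]
 [-0.549  0.424 -0.72 ]]
top 408.3810194427459 254.44888849444462 [[ 0.218  0.024  1.911]
 [ 0.157  0.01  -0.988]]
```

View pics/scene0.png

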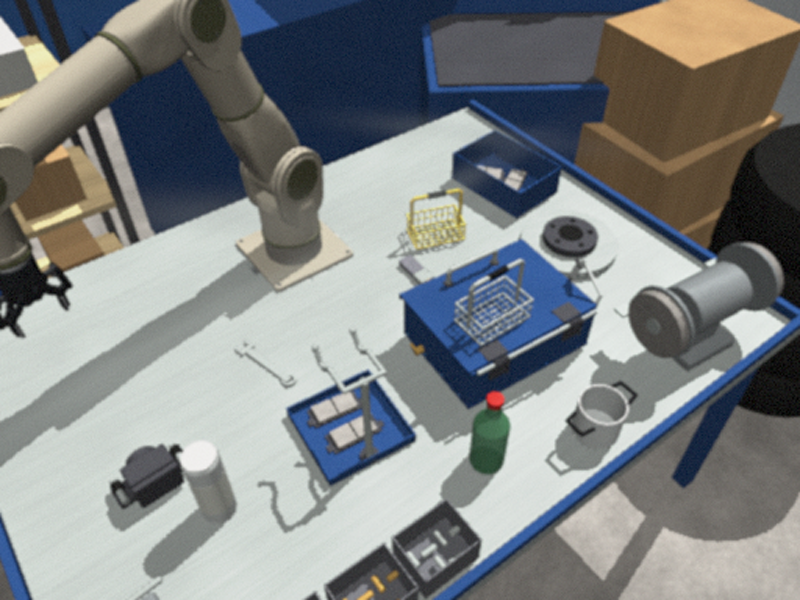

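View pics/top0.png

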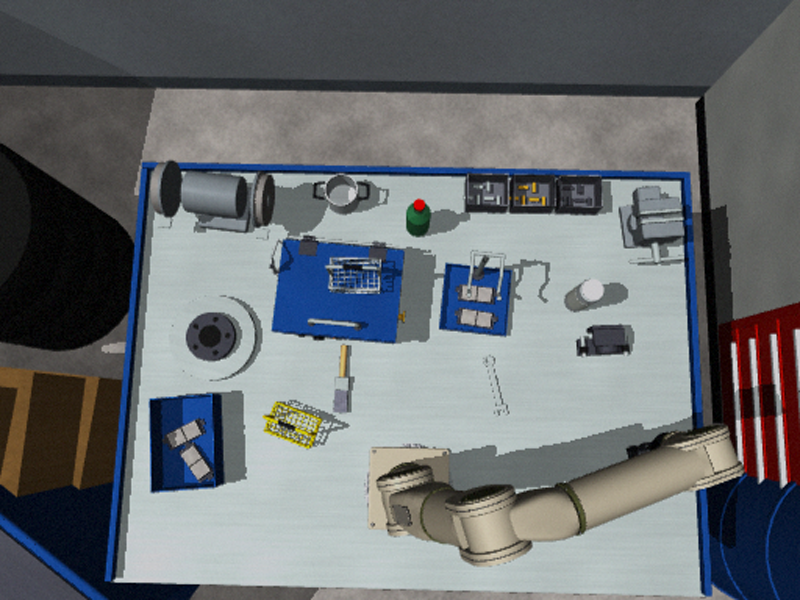

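Candidates for the basket are the steel wire basket on the tank lid (scene 495,300; top 355,272), the yellow basket (scene 437,225; top 292,425) and the grey pot (scene 605,405; top 342,192). I choose the steel one on the lid. For the tray, the one with the post and prongs (scene 350,425) is meant, not the plain blue tray (507,170). Next I take close crops.

```bash
python3 - <<'E'
from h import *
import pickle
T=pickle.load(open("top.pkl","rb"))["frame"];S=pickle.load(open("scene.pkl","rb"))["frame"]
def crop(f,x,y,w,h,k): return cv2.resize(f[y:y+h,x:x+w],(w*k,h*k),interpolation=cv2.INTER_CUBIC)
a=crop(T,170,145,160,75,5)  # top 800x375
b=crop(S,190,205,80,45,5); c2=crop(S,285,160,80,45,5)
im=np.vstack([a,np.hstack([b,c2])]);print(im.shape)
cv2.imwrite("pics/crop1.png",im[...,::-1])
cv2.imwrite("pics/crop2.png",crop(S,255,145,133,100,6)[...,::-1])
E
```

```text
(600, 800, 3)
```

View pics/crop1.png

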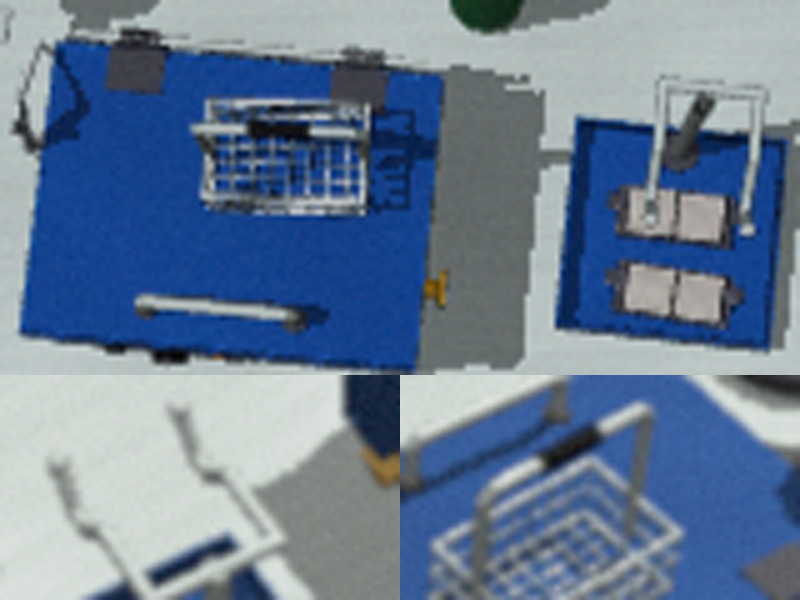

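View pics/crop2.png

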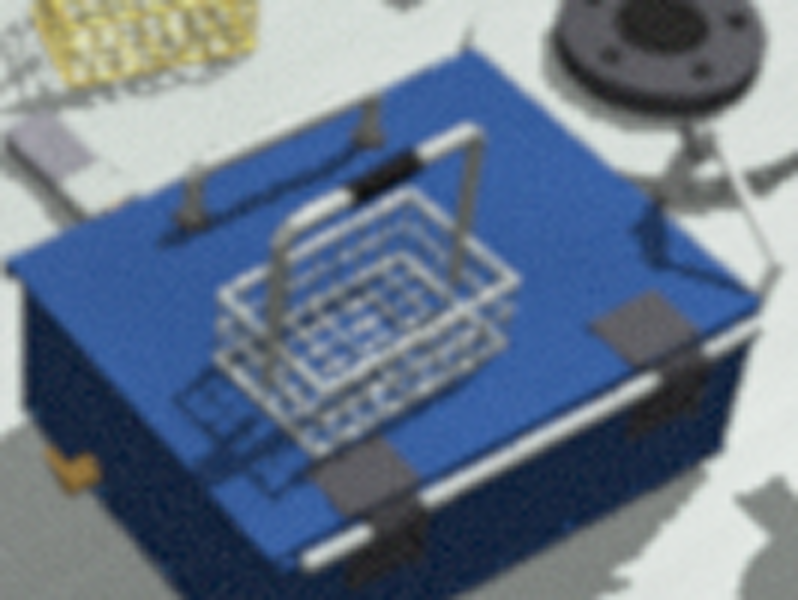

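The chosen one is the steel basket with the black grip, standing on the lid. In crop1 its grip is at (279,130). The lid bar runs from (140,302) to (300,318), and the prong tips are at (651,212) and (748,229).

```bash
python3 - <<'E'
from h import *
import pickle
T=pickle.load(open("top.pkl","rb"));S=pickle.load(open("scene.pkl","rb"))
t=lambda x,y,z:atz(T,(x+.5)/5-.5+170,(y+.5)/5-.5+145,z)
s2=lambda x,y,z:atz(S,(x+.5)/6-.5+255,(y+.5)/6-.5+145,z)
sb=lambda x,y,z:atz(S,(x+.5)/5-.5+190,(y-375+.5)/5-.5+205,z)
P=lambda n,*a:print(n,np.round(a,4).tolist())
P("bail top/scene",t(279,130,.275),s2(387,177,.275))
P("bail ends top",t(197,130,.275),t(378,132,.275)); P("bail ends scene",s2(288,228,.275),s2(470,132,.275))
a,b=t(193,130,.275),t(383,133,.275);
r=[t(207,101,.195),t(370,105,.195),t(366,212,.195),t(206,206,.195)];P("rim c",np.mean(r,0));P("rim",*r)
P("lidbar",t(140,302,.18),t(300,318,.18)); P("lidbar s",s2(195,175,.18),s2(370,105,.18))
c=[t(62,42,.14),t(443,72,.14),t(415,370,.14),t(22,332,.14)];P("lid",*c);P("c",np.mean(c,0))
P("tips",t(651,212,.257),t(748,229,.257));P("tips s",sb(57,465,.257),sb(178,408,.257))
P("cross",t(661,80,.25),t(767,92,.25));P("cross s",sb(150,585,.25),sb(280,538,.25))
P("valleys s",sb(88,532,.23),sb(210,475,.23))
P("tray",*(k:=[t(577,118,.026),t(787,140,.026),t(770,350,.026),t(557,328,.026)]),np.mean(k,0))
E
```

```text
bail top/scene [[0.5898, 0.1623, 0.275], [0.5957, 0.1658, 0.275]]
bail ends top [[0.5885, 0.2296, 0.275], [0.5898, 0.081, 0.275]]
bail ends scene [[0.5936, 0.0996, 0.275], [0.5962, 0.2246, 0.275]]
rim c [[0.5855, 0.1613, 0.195]]
rim [[0.6324, 0.232, 0.195], [0.6316, 0.0913, 0.195], [0.5378, 0.0924, 0.195], [0.5403, 0.2294, 0.195]]
lidbar [[0.4583, 0.2846, 0.18], [0.4473, 0.147, 0.18]]
lidbar s [[0.4595, 0.1521, 0.18], [0.4747, 0.2728, 0.18]]
lid [[0.6973, 0.3706, 0.14], [0.6763, 0.0292, 0.14], [0.409, 0.0483, 0.14], [0.4353, 0.3928, 0.14]]
c [[0.5545, 0.2102, 0.14]]
tips [[0.5309, -0.1447, 0.257], [0.5183, -0.2243, 0.257]]
tips s [[0.5306, -0.2285, 0.257], [0.5356, -0.1485, 0.257]]
cross [[0.6445, -0.1533, 0.25], [0.6359, -0.2416, 0.25]]
cross s [[0.63, -0.2301, 0.25], [0.6461, -0.1535, 0.25]]
valleys s [[0.5633, -0.2307, 0.23], [0.57, -0.1506, 0.23]]
tray [[0.6636, -0.098, 0.026], [0.6463, -0.296, 0.026], [0.4467, -0.279, 0.026], [0.4632, -0.0813, 0.026], [0.555, -0.1886, 0.026]]
```

```bash
python3 -m inch '[{"slide":[0,0,0.08],"yaw":0.1},{"slide":[0,0,0.08],"yaw":0.2},{"slide":[0.25,0.2,0.16],"yaw":0.7},{"slide":[0.25,0.2,0.16],"yaw":0.7},{"slide":[0.25,0.2,0.16],"yaw":0.7},{"slide":[0.25,0.2,0.16],"yaw":0.7},{"slide":[0.25,0.2,0.16],"yaw":0.7},{"slide":[0.25,0.2,0.16],"yaw":0.7},{"slide":[0.25,0.2,0.16],"yaw":0.7},{"slide":[0.25,0.2,0.16],"yaw":0.7},{"slide":[0.25,0.2,0.16],"yaw":0.7}]' 0 60
python3 - <<'E'
from h import *
o=get_obs();print({k:np.round(o[k],4).tolist() for k in("clock","joint_pos","position","ee_rot")})
E
```

```text
clock: 1.02
position: [0.4033, -0.4011, 0.4041]
ee_rot: [0.89, 0.457, 0.002, 0.001]
ft_force: [0.6, 0.8, 0.1]
grip_width: 1.004
grasp_force: 0.0
{'clock': 1.0167, 'joint_pos': [0.9945, 0.1951, -0.3506, 1.3066, 0.0635, 1.6486, 0.0325], 'position': [0.4033, -0.4011, 0.4041], 'ee_rot': [0.8897, 0.4565, 0.0021, 0.0005]}
```

```bash
python3 -m inch '[{"slide":[0.1,0.21,0.03],"yaw":0.55},{"slide":[0.1,0.21,0.03],"yaw":0.55},{"slide":[0.1,0.21,0.03],"yaw":0.55},{"slide":[0.1,0.21,0.03],"yaw":0.55},{"slide":[0.1,0.21,0.03],"yaw":0.55},{"slide":[0.1,0.21,0.03],"yaw":0.55},{"slide":[0.1,0.21,0.03],"yaw":0.55},{"slide":[0.1,0.21,0.03],"yaw":0.55}]'
python3 - <<'E'
from h import *
import pickle
c=camera("wrist");pickle.dump(c,open("w1.pkl","wb"));print(c["fx"],c["cx"],c["cy"],np.round(ray(c,c["cx"],c["cy"]),3))
E
python3 -m inch '[{"slide":[0.092,0.36,-0.05],"yaw":0.07},{"slide":[0.092,0.36,-0.05],"yaw":0.07},{"slide":[0.092,0.36,-0.05],"yaw":0.07},{"slide":[0.092,0.36,-0.05],"yaw":0.07},{"slide":[0.092,0.36,-0.05],"yaw":0.07},{"slide":[0.092,0.36,-0.05],"yaw":0.07},{"slide":[0.092,0.36,-0.05],"yaw":0.07},{"slide":[0.092,0.36,-0.05],"yaw":0.07},{"slide":[0.092,0.36,-0.05],"yaw":0.07},{"slide":[0.092,0.36,-0.05],"yaw":0.07},{"slide":[0.092,0.36,-0.05],"yaw":0.07},{"slide":[0.092,0.36,-0.05],"yaw":0.07}]'
python3 - <<'E'
from h import *
import pickle
c=camera("wrist");pickle.dump(c,open("w2.pkl","wb"))
a=pickle.load(open("w1.pkl","rb"))["frame"]
k=lambda f:cv2.resize(f,(800,600),interpolation=cv2.INTER_CUBIC)
cv2.imwrite("pics/w1.png",k(a)[...,::-1]);cv2.imwrite("pics/w2.png",k(c["frame"])[...,::-1])
E
```

```text
clock: 1.68
position: [0.4972, -0.1961, 0.4323]
ee_rot: [0.735, 0.678, 0.0, -0.0]
ft_force: [-0.2, -0.7, 0.5]
grip_width: 0.999
grasp_force: 0.0
297.3186396354542 253.15391083234255 190.65700982185834 [[ 0.503 -0.125  0.564]
 [-0.022 -0.283 -0.959]]
clock: 2.73
position: [0.5892, 0.1606, 0.3817]
ee_rot: [0.713, 0.701, -0.001, 0.0]
ft_force: [-0.5, -0.4, -0.6]
grip_width: 1.0
grasp_force: 0.0
```

View pics/w1.png

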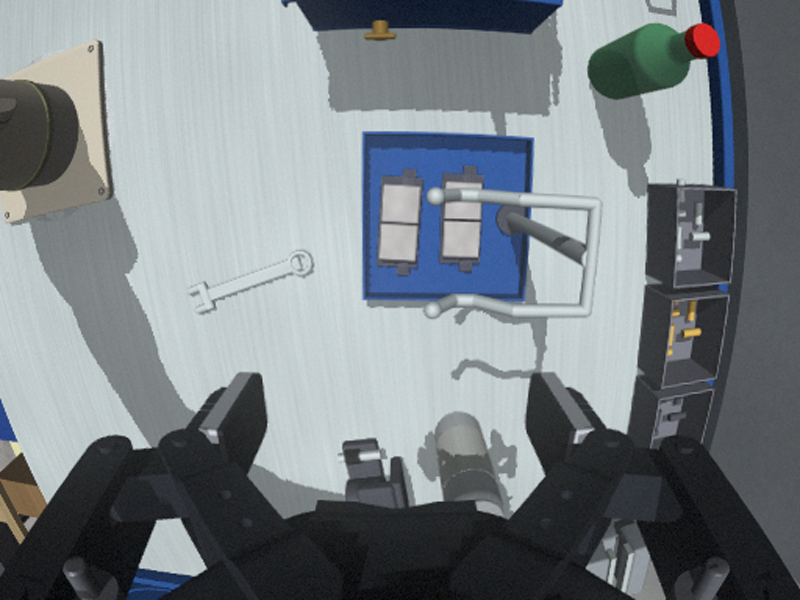

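View pics/w2.png

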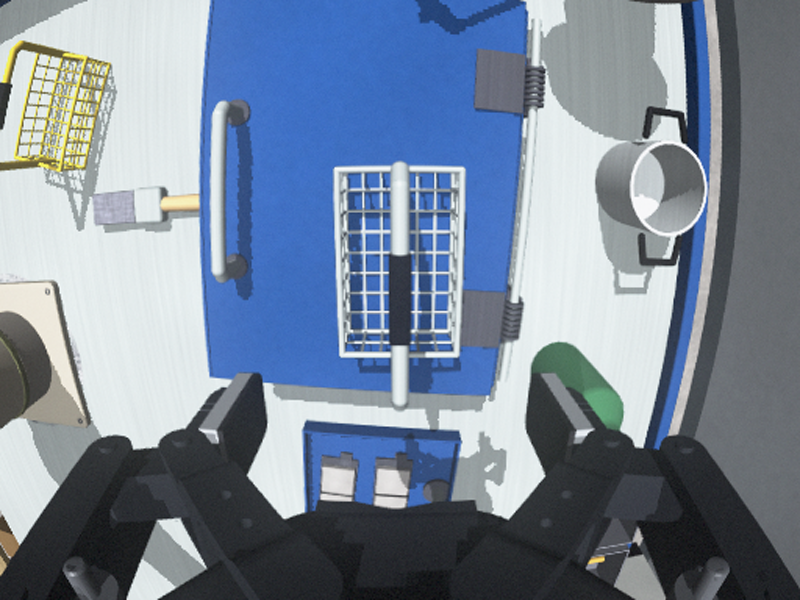

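w1 shows the prong tips at (436,196) and (432,309), and the crossbar corners at (598,200) and (589,314). w2 shows the black grip from (400,255) to (400,345), the bail ends at (400,167) and (400,402), and the lid bar from (222,106) to (219,276).

```bash
cat >> h.py <<'E'
def fz(c,x,y,z,k=800/512):
    u,v=(x+.5)/k-.5,(y+.5)/k-.5
    a=np.array([(u-c["cx"])/c["fx"],(v-c["cy"])/c["fy"]]);r=np.hypot(*a)
    d=np.array([*(a/r*np.sin(r)),np.cos(r)]) if r>1e-9 else np.array([0,0,1.])
    E=np.array(c["extrinsics"]);R=E[:3,:3];o=-R.T@E[:3,3];d=R.T@d
    return o+d*(z-o[2])/d[2]
E
python3 - <<'E'
from h import *
import pickle
A=pickle.load(open("w1.pkl","rb"));B=pickle.load(open("w2.pkl","rb"))
P=lambda n,*a:print(n,np.round(a,4).tolist())
P("tips",fz(A,436,196,.257),fz(A,432,309,.257))
P("cross",fz(A,598,202,.25),fz(A,589,313,.25))
P("valley",fz(A,472,198,.23),fz(A,468,301,.23))
P("tray",*(k:=[fz(A,363,133,.026),fz(A,533,138,.026),fz(A,525,300,.026),fz(A,363,299,.026)]),np.mean(k,0))
P("grip",fz(B,400,255,.278),fz(B,400,345,.278),fz(B,400,300,.278));P("ends",fz(B,400,167,.275),fz(B,400,402,.275))
P("rim",*(k:=[fz(B,336,169,.195),fz(B,465,169,.195),fz(B,460,355,.195),fz(B,342,356,.195)]),np.mean(k,0))
P("bar",fz(B,222,106,.18),fz(B,219,276,.18))
E
```

```text
tips [[0.5282, -0.1483, 0.257], [0.5207, -0.2261, 0.257]]
cross [[0.6465, -0.158, 0.25], [0.641, -0.2416, 0.25]]
valley [[0.5564, -0.1533, 0.23], [0.5499, -0.2308, 0.23]]
tray [[0.4691, -0.0859, 0.026], [0.6665, -0.1023, 0.026], [0.6507, -0.2996, 0.026], [0.4511, -0.2824, 0.026], [0.5593, -0.1925, 0.026]]
grip [[0.5921, 0.1847, 0.278], [0.5915, 0.1347, 0.278], [0.5918, 0.1604, 0.278]]
ends [[0.5928, 0.23, 0.275], [0.5911, 0.0972, 0.275]]
rim [[0.5498, 0.2292, 0.195], [0.6378, 0.228, 0.195], [0.6368, 0.0915, 0.195], [0.5481, 0.0921, 0.195], [0.5931, 0.1602, 0.195]]
bar [[0.4632, 0.282, 0.18], [0.452, 0.1523, 0.18]]
```

```bash
python3 -m inch '[{"slide":[0.003,0,-0.03],"yaw":0},{"slide":[0.003,0,-0.06],"yaw":0},{"slide":[0.003,0,-0.085],"yaw":0},{"slide":[0.003,0,-0.103],"yaw":0},{"slide":[0.003,0,-0.115],"yaw":0},{"slide":[0.003,0,-0.115],"yaw":0},{"slide":[0.003,0,-0.115],"yaw":0}]' 0 && python3 -m inch '[{"slide":[0,0,0],"yaw":0},{"slide":[0,0,0],"yaw":0},{"slide":[0,0,0],"yaw":0},{"slide":[0,0,0],"yaw":0},{"slide":[0,0,0],"yaw":0},{"slide":[0,0,0],"yaw":0},{"slide":[0,0,0],"yaw":0},{"slide":[0,0,0],"yaw":0}]' 255 60
```

```text
clock: 3.37
position: [0.592, 0.1611, 0.268]
ee_rot: [0.713, 0.701, 0.0, 0.0]
ft_force: [-0.5, 0.9, 0.6]
grip_width: 1.0
grasp_force: 0.0
clock: 4.03
position: [0.5916, 0.1625, 0.2676]
ee_rot: [0.712, 0.702, 0.0, 0.0]
ft_force: [-3.6, -0.5, 3.7]
grip_width: 0.126
grasp_force: 59.1
```

```bash
python3 -m inch '[{"slide":[0,0,0.015],"yaw":0},{"slide":[0,0,0.045],"yaw":0},{"slide":[0,0,0.075],"yaw":0},{"slide":[-0.005,-0.01,0.105],"yaw":0},{"slide":[-0.016,-0.034,0.125],"yaw":0},{"slide":[-0.03,-0.064,0.125],"yaw":0},{"slide":[-0.044,-0.094,0.125],"yaw":-0.01},{"slide":[-0.06,-0.126,0.125],"yaw":-0.02},{"slide":[-0.075,-0.158,0.125],"yaw":-0.03},{"slide":[-0.09,-0.19,0.125],"yaw":-0.04},{"slide":[-0.105,-0.222,0.125],"yaw":-0.05},{"slide":[-0.12,-0.254,0.125],"yaw":-0.06},{"slide":[-0.135,-0.284,0.12],"yaw":-0.07},{"slide":[-0.148,-0.312,0.1],"yaw":-0.07},{"slide":[-0.157,-0.33,0.075],"yaw":-0.07},{"slide":[-0.161,-0.34,0.05],"yaw":-0.07},{"slide":[-0.161,-0.34,0.025],"yaw":-0.07},{"slide":[-0.161,-0.34,0.01],"yaw":-0.07},{"slide":[-0.161,-0.34,0.006],"yaw":-0.07},{"slide":[-0.161,-0.34,0.006],"yaw":-0.07}]'
python3 - <<'E'
from h import *
import pickle
I=[]
for n in("wrist","scene"):
    c=camera(n);pickle.dump(c,open(n+"3.pkl","wb"));I.append(c["frame"])
a=cv2.resize(I[0],(400,300),interpolation=cv2.INTER_AREA);b=cv2.resize(I[1][170:320,150:350],(400,300),interpolation=cv2.INTER_CUBIC)
w=cv2.resize(I[0][60:260,156:356],(300,300))
cv2.imwrite("pics/p3.png",cv2.resize(np.hstack([I[0][40:300,100:400],cv2.resize(I[1][170:320,150:350],(347,260))]),(800,321),interpolation=cv2.INTER_CUBIC)[...,::-1])
E
```

```text
clock: 5.7
position: [0.43, -0.1773, 0.2723]
ee_rot: [0.736, 0.677, -0.0, -0.001]
ft_force: [-0.7, 0.4, -2.9]
grip_width: 0.126
grasp_force: 58.8
```

View pics/p3.png

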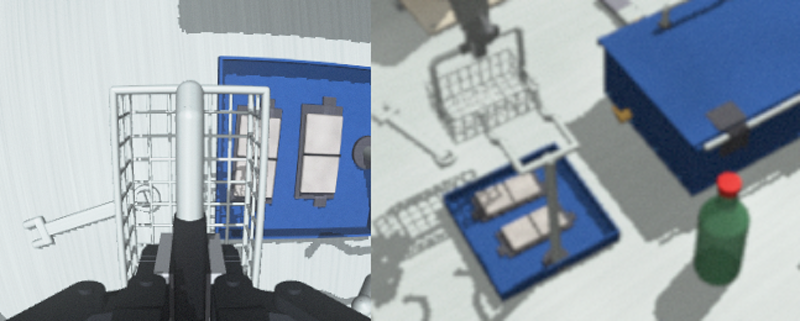

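The basket hangs level and square in front of the prongs: the bail is at (190,150) in the wrist half, and the tray lies behind it. Next I move in over the valleys.

```bash
python3 -m inch '[{"slide":[0.01,-0.001,0],"yaw":0},{"slide":[0.03,-0.003,0],"yaw":0},{"slide":[0.05,-0.005,0],"yaw":0},{"slide":[0.07,-0.006,0],"yaw":0},{"slide":[0.09,-0.008,0],"yaw":0},{"slide":[0.105,-0.01,0],"yaw":0},{"slide":[0.116,-0.011,0],"yaw":0},{"slide":[0.121,-0.011,0],"yaw":0},{"slide":[0.121,-0.011,0],"yaw":0}]'
python3 -m inch '[{"slide":[0,0,-0.008],"yaw":0},{"slide":[0,0,-0.016],"yaw":0},{"slide":[0,0,-0.024],"yaw":0},{"slide":[0,0,-0.03],"yaw":0},{"slide":[0,0,-0.034],"yaw":0},{"slide":[0,0,-0.034],"yaw":0}]'
python3 - <<'E'
from h import *
I=[]
for n in("wrist","scene"):
    c=camera(n);I.append(c["frame"])
cv2.imwrite("pics/p4.png",cv2.resize(np.hstack([I[0][40:300,100:400],cv2.resize(I[1][180:290,180:300],(284,260))]),(800,356),interpolation=cv2.INTER_CUBIC)[...,::-1])
E
```

```text
clock: 6.55
position: [0.553, -0.1883, 0.2735]
ee_rot: [0.736, 0.677, 0.001, 0.0]
ft_force: [-0.9, 0.2, -3.8]
grip_width: 0.126
grasp_force: 58.9
clock: 7.05
position: [0.5509, -0.1886, 0.2381]
ee_rot: [0.736, 0.677, -0.0, -0.001]
ft_force: [-0.8, 0.2, -3.5]
grip_width: 0.126
grasp_force: 58.9
```

View pics/p4.png

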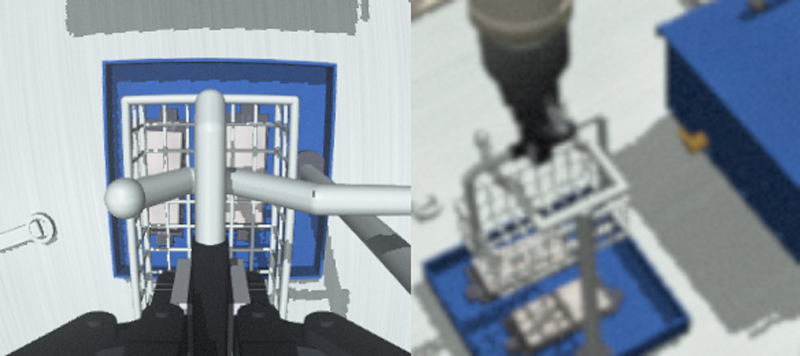

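The handle lies across the prong at its valley: in the wrist half the prong passes under the bail at about (210,180). I lower it the rest of the way.

```bash
python3 -m inch '[{"slide":[0,0,-0.004],"yaw":0},{"slide":[0,0,-0.007],"yaw":0},{"slide":[0,0,-0.01],"yaw":0},{"slide":[0,0,-0.011],"yaw":0},{"slide":[0,0,-0.011],"yaw":0},{"slide":[0,0,-0.011],"yaw":0}]'
```

```text
clock: 7.65
position: [0.5517, -0.1886, 0.2283]
ee_rot: [0.736, 0.677, 0.0, -0.0]
ft_force: [-0.4, -0.1, -3.1]
grip_width: 0.124
grasp_force: 58.9
```

```bash
python3 -m inch '[{"slide":[0,0,-0.001],"yaw":0},{"slide":[0,0,-0.0025],"yaw":0},{"slide":[0,0,-0.0025],"yaw":0}]'
```

```text
clock: 7.9
position: [0.5519, -0.1886, 0.2273]
ee_rot: [0.736, 0.677, 0.0, 0.001]
ft_force: [-3.9, 0.3, 6.7]
grip_width: 0.127
grasp_force: 60.3
```

```bash
python3 -m inch '[{"slide":[0,0,0.001],"yaw":0},{"slide":[0,0,0.001],"yaw":0},{"slide":[0,0,0.001],"yaw":0},{"slide":[0,0,0.001],"yaw":0},{"slide":[0,0,0.001],"yaw":0},{"slide":[0,0,0.001],"yaw":0}]' 0 60
python3 -m inch '[{"slide":[0,0,0.01],"yaw":0},{"slide":[0,0,0.03],"yaw":0},{"slide":[0,0,0.06],"yaw":0},{"slide":[0,0,0.1],"yaw":0},{"slide":[-0.02,0.02,0.14],"yaw":0},{"slide":[-0.03,0.06,0.14],"yaw":0},{"slide":[-0.04,0.1,0.14],"yaw":0},{"slide":[-0.05,0.14,0.14],"yaw":0},{"slide":[-0.06,0.18,0.14],"yaw":0},{"slide":[-0.07,0.22,0.14],"yaw":0},{"slide":[-0.08,0.26,0.14],"yaw":0},{"slide":[-0.085,0.3,0.14],"yaw":0},{"slide":[-0.09,0.33,0.13],"yaw":0},{"slide":[-0.093,0.36,0.1],"yaw":0},{"slide":[-0.093,0.385,0.07],"yaw":0},{"slide":[-0.093,0.4,0.05],"yaw":0},{"slide":[-0.093,0.4,0.04],"yaw":0},{"slide":[-0.093,0.4,0.04],"yaw":0}]'
python3 - <<'E'
from h import *
import pickle
C={n:camera(n) for n in("wrist","scene","top")};pickle.dump(C,open("c5.pkl","wb"))
a=C["wrist"]["frame"]
b=np.vstack([cv2.resize(C["scene"]["frame"][190:310,170:290],(300,300),interpolation=cv2.INTER_CUBIC),cv2.resize(C["top"]["frame"][150:230,270:350],(300,300),interpolation=cv2.INTER_CUBIC)])
im=np.hstack([cv2.resize(a[:,50:460],(500,468)),cv2.resize(b,(234,468))]);print(im.shape)
cv2.imwrite("pics/p5.png",im[...,::-1])
E
```

```text
clock: 8.4
position: [0.5516, -0.1886, 0.2268]
ee_rot: [0.736, 0.677, 0.0, -0.0]
ft_force: [-0.3, 0.3, 0.1]
grip_width: 0.954
grasp_force: 0.0
clock: 9.9
position: [0.4577, 0.2114, 0.2654]
ee_rot: [0.736, 0.677, -0.001, -0.001]
ft_force: [0.8, -0.4, -0.3]
grip_width: 1.001
grasp_force: 0.0
(468, 734, 3)
```

View pics/p5.png

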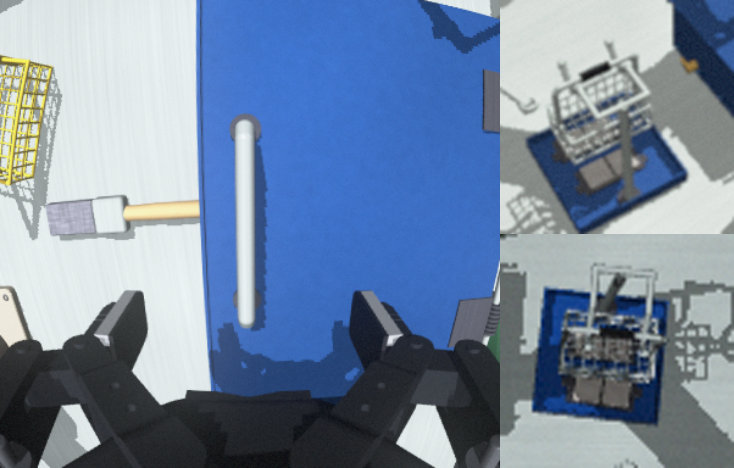

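The basket hangs across both prongs (both right-hand crops). In the wrist view the lid bar runs from (244,125) to (247,322).

```bash
python3 - <<'E'
from h import *
import pickle
c=pickle.load(open("c5.pkl","rb"))["wrist"];k=500/410
for p in((244,130),(246,315),(245,222)):print(np.round(fz(c,p[0]+50*k,p[1],.18,k),4))
E
```

```text
[0.4614 0.2811 0.18  ]
[0.4525 0.1592 0.18  ]
[0.4573 0.2247 0.18  ]
```

```bash
python3 -m inch '[{"slide":[0,0.003,-0.03],"yaw":0.01},{"slide":[0,0.006,-0.06],"yaw":0.01},{"slide":[0,0.006,-0.08],"yaw":0.01},{"slide":[0,0.006,-0.09],"yaw":0.01},{"slide":[0,0.006,-0.093],"yaw":0.01},{"slide":[0,0.006,-0.093],"yaw":0.01}]'
python3 -m inch '[{"slide":[0,0,0],"yaw":0},{"slide":[0,0,0],"yaw":0},{"slide":[0,0,0],"yaw":0},{"slide":[0,0,0],"yaw":0},{"slide":[0,0,0],"yaw":0},{"slide":[0,0,0],"yaw":0},{"slide":[0,0,0],"yaw":0},{"slide":[0,0,0],"yaw":0}]' 255 60
```

```text
clock: 10.55
position: [0.4593, 0.217, 0.1747]
ee_rot: [0.733, 0.68, 0.0, 0.0]
ft_force: [-0.3, -0.3, 0.1]
grip_width: 1.001
grasp_force: 0.0
clock: 11.22
position: [0.4561, 0.2177, 0.1737]
ee_rot: [0.732, 0.681, -0.002, -0.001]
ft_force: [-13.2, -2.7, 9.5]
grip_width: 0.115
grasp_force: 58.5
```

```bash
python3 -m inch '[{"slide":[-0.002,0,0.003],"yaw":0},{"slide":[-0.001,0,0.01],"yaw":0},{"slide":[0.003,0,0.02],"yaw":0},{"slide":[0.006,0,0.03],"yaw":0},{"slide":[0.009,-0.001,0.04],"yaw":0},{"slide":[0.013,-0.001,0.05],"yaw":0},{"slide":[0.017,-0.001,0.059],"yaw":0},{"slide":[0.022,-0.002,0.068],"yaw":0},{"slide":[0.027,-0.002,0.077],"yaw":0},{"slide":[0.033,-0.003,0.086],"yaw":0},{"slide":[0.039,-0.003,0.095],"yaw":0},{"slide":[0.039,-0.003,0.095],"yaw":0},{"slide":[0.039,-0.003,0.095],"yaw":0}]'
```

```text
clock: 12.3
position: [0.495, 0.2148, 0.2696]
ee_rot: [0.732, 0.681, -0.003, -0.001]
ft_force: [-20.6, -1.9, 2.3]
grip_width: 0.115
grasp_force: 59.0
```

```bash
python3 -m inch '[{"slide":[-0.003,0,0],"yaw":0},{"slide":[0.001,0,0.005],"yaw":0},{"slide":[0.005,-0.001,0.01],"yaw":0},{"slide":[0.009,-0.001,0.015],"yaw":0},{"slide":[0.009,-0.001,0.015],"yaw":0},{"slide":[0.009,-0.001,0.015],"yaw":0},{"slide":[0.009,-0.001,0.015],"yaw":0}]'
python3 - <<'E'
from h import *
import pickle
C={n:camera(n) for n in("wrist","scene","top")};pickle.dump(C,open("c6.pkl","wb"))
f=lambda im,x,y,w,h:cv2.resize(im[y:y+h,x:x+w],(400,300),interpolation=cv2.INTER_CUBIC)
S,T,W=[C[n]["frame"] for n in("scene","top","wrist")]
im=np.vstack([np.hstack([f(S,345,150,60,45),f(T,160,145,60,45)]),np.hstack([f(W,0,0,512,384),f(S,180,120,256,192)])])
cv2.imwrite("pics/p6.png",im[...,::-1])
E
```

```text
clock: 12.88
position: [0.5057, 0.2139, 0.2846]
ee_rot: [0.732, 0.681, -0.001, -0.001]
ft_force: [-11.6, 1.6, -3.0]
grip_width: 0.114
grasp_force: 59.9
```

View pics/p6.png

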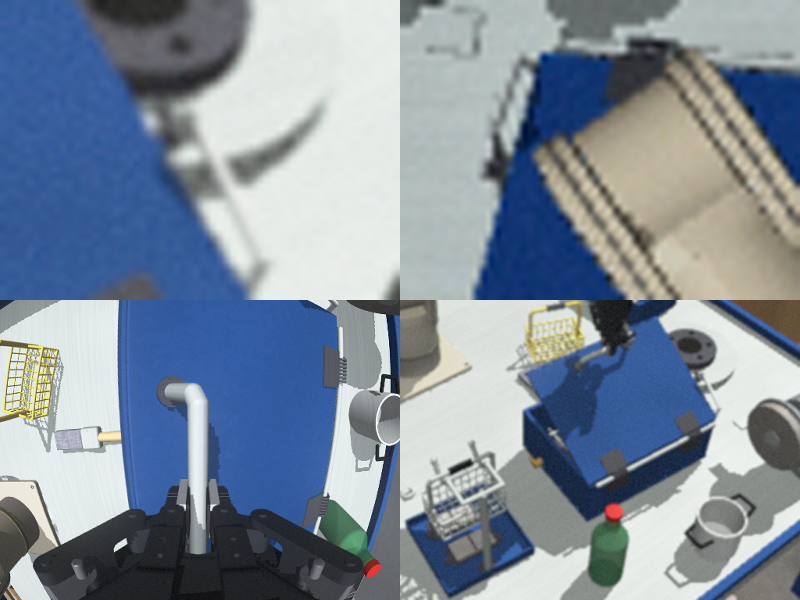

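The lid is held near the mark, and the basket still hangs. The picture budget is used up, so I check the angle numerically. I compare the lid's front-right corner between the shut and open scene frames, alongside the tool height.

```bash
python3 - <<'E'
from h import *
import pickle
from scipy.optimize import minimize_scalar
S0=pickle.load(open("scene.pkl","rb"));S1=pickle.load(open("c6.pkl","rb"))["scene"]
def corners(c):
    f=c["frame"].astype(int);m=((f[...,2]-f[...,0]>70)&(f[...,2]>120)).astype(np.uint8)
    m[:, :240]=0;m[:130]=0;m[270:]=0
    n,l,st,_=cv2.connectedComponentsWithStats(m);i=1+np.argmax(st[1:,4]);p=np.argwhere(l==i)[:,::-1]
    left=p[p[:,0]<=p[:,0].min()+1].mean(0);right=p[p[:,0]>=p[:,0].max()-1].mean(0);top=p[p[:,1]<=p[:,1].min()].mean(0);bot=p[p[:,1]>=p[:,1].max()].mean(0)
    return dict(left=left,right=right,top=top,bot=bot)
a,b=corners(S0),corners(S1);print(a);print(b)
yaw=-.073;ex=np.array([np.cos(yaw),np.sin(yaw),0]);ez=np.array([0,0,1.])
h=np.array([.456,.2175,0])+.235*ex+.136*ez
for k in("left","top"):
    q=atz(S0,*a[k],.14);d=q-h;ey=np.array([-ex[1],ex[0],0]);L,Y=-d@ex,d@ey
    def P(t): return h+Y*ey-ex*(L*np.cos(t)+.004*-np.sin(t)*-1*-1)+ez*(L*np.sin(t)+.004*np.cos(t))
    r=minimize_scalar(lambda t:np.hypot(*(np.array(proj(S1,P(t)))-b[k])),bounds=(0.2,.9),method="bounded")
    print(k,"L,Y",L,Y,"theta deg",np.degrees(r.x),"resid px",r.fun)
for _ in range(3):
    o=get_obs();z=o["position"][2];print(o["position"],np.degrees(np.arcsin((z+.0063-.136)/.2391))-10.6,o["ft_force"])
E
```

```text
{'left': array([257.6, 188.8]), 'right': array([379.4, 194.8]), 'top': array([333., 154.]), 'bot': array([326.5, 224. ])}
{'left': array([286.63636364, 210.18181818]), 'right': array([380.33333333, 193.5       ]), 'top': array([343., 130.]), 'bot': array([301., 237.])}
left L,Y 0.25308017293312063 -0.16873048785327388 theta deg 11.585591386206278 resid px 41.77728632753163
top L,Y 0.2558088497175998 0.1671154236636403 theta deg 31.21508205831533 resid px 2.1931712199461266
[0.50570679 0.21387711 0.28454918] 29.763417054325096 [-10.30749048   0.63727701  -2.70166553]
[0.50570679 0.21387711 0.28454918] 29.763417054325096 [-10.30749048   0.63727701  -2.70166553]
[0.50570679 0.21387711 0.28454918] 29.763417054325096 [-10.30749048   0.63727701  -2.70166553]
```

```bash
python3 - <<'E'
from h import *
import pickle
from scipy.optimize import minimize_scalar
S0=pickle.load(open("scene.pkl","rb"));S1=pickle.load(open("c6.pkl","rb"))["scene"]
f=S1["frame"].astype(int);m=(f[...,2]-f[...,0]>45)
for v in range(160,176,1):
    u=np.flatnonzero(m[v,245:300]);print(v,u[:1]+245,end="; ")
print()
for v in range(122,140,1):
    u=np.flatnonzero(m[v,325:365]);print(v,u[[0,-1]]+325 if len(u) else "",end="; ")
print()
yaw=-.073;ex=np.array([np.cos(yaw),np.sin(yaw),0]);ey=np.array([-ex[1],ex[0],0]);ez=np.array([0,0,1.])
h=np.array([.456,.2175,0])+.235*ex+.136*ez
for n,p0,p1 in(("left",(256.5,189.3),(262,167.5)),("top",(333,153.5),(337,131.5))):
    d=atz(S0,*p0,.14)-h;L,Y=-d@ex,d@ey
    P=lambda t:h+Y*ey-ex*(L*np.cos(t)-.004*np.sin(t))+ez*(L*np.sin(t)+.004*np.cos(t))
    for t in(27,30,33):print(n,t,proj(S1,P(np.radians(t))),p1,L,Y)
E
```

```text
160 [274]; 161 [272]; 162 [269]; 163 [267]; 164 [265]; 165 [263]; 166 [261]; 167 [261]; 168 [262]; 169 [262]; 170 [263]; 171 [263]; 172 [264]; 173 [264]; 174 [265]; 175 [265]; 
122 [330 353]; 123 [331 335]; 124 [330 334]; 125 ; 126 [329 348]; 127 [345 346]; 128 [331 331]; 129 [342 344]; 130 [341 344]; 131 [332 344]; 132 [330 345]; 133 [329 345]; 134 [330 345]; 135 [328 346]; 136 [327 347]; 137 [327 347]; 138 [327 348]; 139 [328 348]; 
left 27 [261.1, 170.0] (262, 167.5) 0.2530749582357725 -0.1732253206114578
left 30 [262.2, 168.6] (262, 167.5) 0.2530749582357725 -0.1732253206114578
left 33 [263.4, 167.3] (262, 167.5) 0.2530749582357725 -0.1732253206114578
top 27 [342.2, 133.2] (337, 131.5) 0.2580343583358654 0.16891228519294768
top 30 [343.9, 131.5] (337, 131.5) 0.2580343583358654 0.16891228519294768
top 33 [345.7, 130.0] (337, 131.5) 0.2580343583358654 0.16891228519294768
```

```bash
python3 -m inch '[{"slide":[-0.001,0,0.001],"yaw":0},{"slide":[-0.001,0,0.001],"yaw":0},{"slide":[-0.001,0,0.001],"yaw":0},{"slide":[-0.001,0,0.001],"yaw":0},{"slide":[-0.001,0,0.001],"yaw":0},{"slide":[-0.001,0,0.001],"yaw":0}]' && python3 -c "
from workcell import *
print(hand_in())"
```

```text
clock: 13.53
position: [0.506, 0.2138, 0.2851]
ee_rot: [0.733, 0.681, 0.001, -0.0]
ft_force: [-0.8, 5.0, -10.6]
grip_width: 0.119
grasp_force: 59.2
the job is handed in; nothing more can be done
None
```

I hung the basket by its handle across both prongs and let go of it. The lid is lifted to about 30° and still held there. I worked that angle out from the tool position (about 29.5–30°) rather than by seeing the stud on the mark. The job is handed in at 13.5 s.

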